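# Close the deli cups and free a rack slot

## Robot

A 6-joint arm with a two-finger parallel gripper is mounted at the origin on the work surface. World frame = base frame: x ahead of the robot, y to its left, z up, the work surface at z = 0. Lengths are in m, angles in rad, forces in N, time in s.
With the tool pointing down it reaches from about 0.425 to 0.95 m from the base axis. Payload 14.7 kg.
Tool frame: the origin (TCP) lies at the very end of the fingers, on their centre line; the grasp point (between the pads) lies 19 mm behind it; z points along the fingers, x is the direction in which the jaws open and shut, and the axes are right-handed (so a half turn about z gives the same grasp; the last joint's range is limited). The gripper opens to 85 mm and grips with 20 to 120 N. Pads are 22 mm wide; open, the fingers measure 114 mm over their backs; the gripper's body (76 mm by 85 mm) begins 54 mm behind the grasp point. The pads swing forward as they close: fully open they stand 13 mm farther back than shut.
Start: joints at [1.179, 0.48, 1.596, -0, 1.065, -0.047], TCP at [0.22, 0.612, 0.231] pointing down, gripper open.
Joint ranges: [-2.75, 2.75], [-0.82, 2.05], [0.23, 2.67], [-1.56, 4.7], [0.09, 2.69], [-2.92, 2.92]. Speed limits (rad/s): [1.89, 1.89, 2.39, 3.01, 3.01, 3.01].

## Interface

Orientations are given as [roll, pitch, yaw] about the fixed x, y, z axes, in that order (R = Rz(yaw) Ry(pitch) Rx(roll)).
In Python, from bench import ctrl gives the robot as it stands.
- The arm moves only by the tool servo_tool, never from a script. Its argument "rows" is one flat list of numbers, 7 for each row, row after row: the shift along the world's x, y, z in cm, then the turn, a rotation vector about the world's x, y, z in rad, then the closure, from 0 (fully open) to 1 (shut). A call has exactly 8 rows; each row shifts and turns the commanded pose from where the row before left it; what a row does not reach is not made up. A row lasts 1/12 s, in which the tool goes at most 41.7 mm and 7.16 degrees, less where a joint would pass 70% of its speed; a pose out of reach is approached as far as the arm can. A call is refused whole if a number of a shift passes 4.17 or a number of a turn 0.125, either way. A call with a gripper value outside its range is refused whole. The fingers move at their own pace and stop on an object; "grip_force" is the grip in N (left out, the last holds). Time passes only in rows, so rows that do not move let the fingers close, or fill a call up. It gives the time, the measured TCP pose, the force and the opening at its end, in the units of the state.
- ctrl.get_state(): the state, without advancing time (a new reading comes with each control period).
- ctrl.grab_frame(name): name is "scene" or "top"; returns a dict with "frame" (384x512x3 uint8, red, green, blue), "depth" (384x512 float32, m along the optical axis (not along the pixel's ray), 0 where there is no reading), "fx", "fy", "cx", "cy" (pixels), "rvec" (rotation vector, rad) and "tvec" (3), from world to camera coordinates, as OpenCV has them. Camera axes: x right, y down, z forward; pixel columns grow to the right and rows downward; lengths in m; the calibration is good to about 2 mm. A picture is of the moment at which its call begins.
- ctrl.job_done(): hands the job in, once; it reports no verdict.
Trained networks look in a picture, given as the dict that the camera call returned (one of the last four; its "shot" number tells which), for a name from the list of things; names that differ only in an ending like _2 or _b are one class to them, and where a whole thing is asked for, a point or a joint stands for the part that bears it (a point fixed in the world has none). Each returns a list of dicts, best first, with "score" (0 to 1); they miss things now and then, are a little off and sometimes report something else, mostly with a low value. They report only what shows in the picture. A call takes as long as a camera call. They do not tell look-alikes from the thing itself.
- ctrl.silhouettes(name, picture): "pixels" (384x512 bool, what is visible of it) and "bbox" ([left, top, right, bottom] in pixels, round what is visible of it).
- ctrl.place_of(name, picture): "pixel" ([row, column] in pixels: a listed point, or the origin of a listed thing).
The state is a dict: "clock": time; "qpos": joint angles; "qvel": joint speeds; "effort": joint torques, N m; "tool_pos": TCP position; "ee_rot": TCP orientation; "wrist_force": force on the tool from outside, world axes, zero at the start; "torque": the same for the moment, N m; "grip_width": finger opening in m.
Only numpy, scipy, OpenCV 4.12 (cv2) and the standard library are available. Lean on these libraries where they do the work, as an engineer would, in place of code of your own. Each camera call takes 0.05 s, during which the arm holds its last target. There are 200 camera calls.

## Task

In the slotted rack two of the three cups, the widest and the narrowest, have lids standing proud: press both lids down fully home while the cups stand in their slots. Then free a slot by stacking these two, wider one underneath: lift out the narrow cup and set it down, not dropping it, on the wide cup's lid inside the raised rim, upright, and let go. The wide cup stays in its slot, and the third cup, the dish, the clamp and the cork tube stay where they are.

Things in the scene. Friction and masses are not known exactly. Their poses are not given: they have to be found in the camera images.
- rack: grey plastic rack fixed to the shelf, 92 mm (x) by 316 mm (y) by 22 mm high, with three round pockets 68 mm across and 18 mm deep (floor 4 mm above the shelf) at y = -105, 0 and +105 mm; origin at centre of underside. Any cup may be in any pocket
- cup_wide: widest clear cup, tapering, 60 mm across its flat base, 68 mm at the mouth, 66 mm tall without lid; loose, about 90 g; origin at centre of underside, z up. White lid 74 mm across, skirt 10 mm deep (good to grip); when home, its flat middle is 68 mm above the cup's underside, inside a raised rim 2.5 mm high, 5 mm wide (64 mm inside the rim)
- cup_narrow: narrowest clear cup, tapering, 44 mm across its flat base, 50 mm at the mouth, 56 mm tall without lid; loose, about 50 g; origin at centre of underside, z up. White lid 56 mm across, skirt 10 mm deep (good to grip); when home, its flat middle is 58 mm above the cup's underside, inside a raised rim 2.5 mm high, 5 mm wide
- cup_tall: third, tallest, middling wide clear cup, tapering, 52 mm across its flat base, 58 mm at the mouth, 78 mm tall without lid; loose, about 70 g; origin at centre of underside, z up. White lid 64 mm across, skirt 10 mm deep (good to grip); when home, its flat middle is 80 mm above the cup's underside, inside a raised rim 2.5 mm high, 5 mm wide; its lid is already home
- lid_wide_top (a point): centre of the flat middle of the wide cup's lid, on its upper face (2.5 mm below the raised rim's top), z up; moves with the lid
- lid_narrow_top (a point): centre of the flat middle of the narrow cup's lid, on its upper face (2.5 mm below the raised rim's top), z up; moves with the lid
- lid_wide (a joint): slide of the lid of the wide cup along the cup's axis, m: 0 = fully home, larger = standing that far proud (stop at 0.009). Tight push fit: needs about 7 N to move, stays where it is left, stops hard at 0
- lid_narrow (a joint): slide of the lid of the narrow cup along the cup's axis, m: 0 = fully home, larger = standing that far proud (stop at 0.009). Tight push fit: needs about 7 N to move, stays where it is left, stops hard at 0
- lid_tall (a joint): slide of the lid of the tall (third) cup along the cup's axis, m: 0 = fully home, larger = standing that far proud (stop at 0.009). Tight push fit: needs about 7 N to move, stays where it is left, stops hard at 0; starts at 0
- dish: green ceramic dish, 96 mm across, 28 mm high, loose bystander; origin at centre of underside
- hemostat: stainless hemostat clamp lying flat, about 135 mm long (x, tip to +x), 60 mm wide over its finger rings, 8 mm high, loose bystander; origin on the shelf near its middle
- cork_tube: cork tube hide lying along its x, 136 mm long, 88 mm across, loose bystander; origin under its middle
Mind the look-alikes: they are no part of the job. Leave any blue look-alike of the cup_wide alone. What is shaped like the cup_narrow but red is not meant.

How it is judged:
On the way:
1. both proud lids are pressed home while both cups stand in their slots (value of joint each of lid_wide, lid_narrow below 0.0015 m and z of each of cup_wide, cup_narrow in the frame of rack below 0.008 m), for 0.2 s.
At the end, for the whole second after the job is handed in: All three lids are home (within 1.5 mm); the narrow cup stands upright and at rest on the flat middle of the wide cup's lid, inside its raised rim (centres within 11.5 mm); the wide cup and the third cup stand upright in the slots where they began (value of joint each of lid_wide, lid_narrow, lid_tall below 0.0015 m and horizontal distance between cup_narrow and lid_wide_top below 0.0115 m and z of cup_narrow in the frame of lid_wide_top between -0.003 and 0.0018 m and angle between each of cup_narrow, cup_wide, cup_tall's own z axis and vertical below 0.08 rad and z of each of cup_wide, cup_tall in the frame of rack below 0.008 m and distance of cup_wide from where it was at the start of the episode below 0.018 m and distance of cup_tall from where it was at the start of the episode below 0.02 m and linear speed of each of cup_narrow, cup_wide below 0.02 m/s); the robot touches nothing.
It fails at once if the dish, the clamp or the cork tube is shifted by more than 25 mm (distance of any of dish, hemostat, cork_tube from where it was at the start of the episode above 0.025 m).
It fails at once if the narrow cup is dropped (falls freely by more than about 15 mm) (linear speed of cup_narrow above 0.55 m/s and contact force between the fingers and cup_narrow below 0.01 N).
It also fails if it takes over 48 s, if anything falls off the work surface, if the arm or the gripper's body presses on something with over 40 N, if the wrist force passes 120 N, or if a joint passes its speed limit or range.

## Working session

There is one attempt and no reset: what is moved stays moved. The work goes in short steps, Python scripts to look and compute and a tool call to move; the robot and the scene stay as the last step left them, time stands still between calls to the robot, and variables do not carry over. Pictures are saved under pics/ and viewed, about 8 in all and at most 12, crops included, and the job is handed in when it is done.

Besides the shell and the picture viewer there is one more tool, called after ">>>" as a command line: name --argument value ..., lists and objects as JSON in quotes. servo_tool: Moves the arm, as the interface text tells. Its arguments: {"type":"object","properties":{"rows":{"type":"array"},"grip_force":{"type":"number"}},"required":["rows"]}

```bash
mkdir -p pics
cat > h.py <<'E'
import numpy as np, cv2
from bench import ctrl
def cam(p):
    R=cv2.Rodrigues(np.array(p["rvec"],float))[0]; return R,np.array(p["tvec"],float).ravel()
def cloud(p):
    R,t=cam(p); d=p["depth"]; v,u=np.mgrid[:d.shape[0],:d.shape[1]]
    c=np.stack([(u-p["cx"])/p["fx"]*d,(v-p["cy"])/p["fy"]*d,d],-1)
    w=(c-t)@R; w[d<=0]=np.nan; return w
def save(p,name,box=None,s=1):
    im=cv2.cvtColor(p["frame"],cv2.COLOR_RGB2BGR)
    if box: l,t,r,b=box; im=im[t:b,l:r]
    cv2.imwrite("pics/"+name,cv2.resize(im,None,fx=s,fy=s,interpolation=cv2.INTER_CUBIC))
E
python3 - <<'E'
from h import *
ps={}
for n in("scene","top"):
    p=ctrl.grab_frame(n); save(p,n+"0.png",s=1.5); w=cloud(p)
    R,t=cam(p); print(n,"campos",-R.T@t)
    for k in("rack","cup_wide","cup_narrow","cup_tall","lid_wide_top","lid_narrow_top","dish","hemostat","cork_tube"):
        for r in ctrl.silhouettes(k,p)[:3] :
            m=r["pixels"]; q=w[m]; print(k,round(r["score"],2),r["bbox"],np.nanmedian(q,0).round(3),"zmax",np.nanpercentile(q[:,2],97).round(3))
        if 'top' in k or 'cup' in k:
            for r in ctrl.place_of(k,p)[:3]: print("   pt",k,round(r["score"],2),np.round(r["pixel"]))
print(ctrl.get_state())
E
```

```text
scene campos [ 1.05770669 -0.23495607  0.72032529]
rack 0.8 [196.3, 164.4, 313.1, 245.0] [ 0.547 -0.048  0.02 ] zmax 0.023
rack 0.43 [238.0, 166.0, 276.6, 189.4] [ 0.517 -0.01   0.079] zmax 0.083
cup_wide 0.79 [274.3, 112.6, 294.2, 146.9] [0.351 0.13  0.065] zmax 0.07
cup_wide 0.6 [244.0, 162.5, 273.5, 204.5] [ 0.529 -0.013  0.078] zmax 0.082
cup_wide 0.59 [232.3, 122.0, 259.9, 158.9] [0.363 0.014 0.065] zmax 0.07
   pt cup_wide 0.91 [151. 246.]
   pt cup_wide 0.77 [136. 284.]
   pt cup_wide 0.75 [195. 260.]
cup_narrow 0.84 [277.1, 149.9, 301.2, 180.3] [0.489 0.084 0.067] zmax 0.072
cup_narrow 0.67 [312.9, 136.0, 335.7, 163.0] [0.447 0.207 0.055] zmax 0.061
cup_narrow 0.41 [279.2, 151.8, 296.9, 168.5] [0.481 0.089 0.069] zmax 0.072
   pt cup_narrow 0.94 [180. 289.]
   pt cup_narrow 0.78 [158. 318.]
cup_tall 0.56 [214.2, 185.2, 240.3, 228.0] [ 0.57  -0.107  0.082] zmax 0.086
   pt cup_tall 0.62 [216. 229.]
   pt cup_tall 0.22 [197. 259.]
lid_wide_top 0.89 [240.0, 164.7, 278.0, 187.4] [ 0.518 -0.008  0.079] zmax 0.083
lid_wide_top 0.8 [235.6, 122.7, 258.5, 145.0] [0.35  0.02  0.067] zm
[... 2305 characters left out ...]
261  0.077] zmax 0.085
{'clock': 1.5, 'qpos': array([ 1.17938630e+00,  4.80219672e-01,  1.59629734e+00,  2.11336939e-07,
        1.06508235e+00, -4.65919270e-02]), 'qvel': array([ 7.68095850e-04,  2.77169986e-05, -1.55405176e-03,  9.91831613e-05,
       -2.88637050e-04, -9.41345848e-04]), 'effort': array([-1.53974252e-03, -9.50486541e+01, -4.30636811e+01, -1.97104710e-04,
        1.22617159e-03, -9.05957677e-05]), 'tool_pos': array([0.21969203, 0.61174843, 0.23128478]), 'ee_rot': array([-3.14159216e+00,  6.68644223e-06,  1.22597813e+00]), 'wrist_force': array([-0.2779883 , -0.16677605, -0.40709286]), 'torque': array([-0.05393312, -0.04155978, -0.01211668]), 'grip_width': 0.08554861200459343}
```

Run:
```python
from h import *
a=cv2.imread("pics/scene0.png")[130:480,150:550]; b=cv2.imread("pics/top0.png")[130:480,150:550]
cv2.imwrite("pics/both.png",np.hstack([a,b]))
p=ctrl.grab_frame("top"); save(p,"crop0.png",(120,140,320,260),4)
w=cloud(p); z=w[...,2]
for n,(l,t,r,b) in dict(narrow=(182,200,212,230),wide=(222,176,264,218),tall=(273,166,307,198)).items():
    m=np.zeros(z.shape,bool); m[t:b,l:r]=1; m&=z>.055
    q=w[m]; pts=q[:,:2].astype(np.float32); c,rad=cv2.minEnclosingCircle(pts)
    print(n,"enc",np.round(c,4),round(rad,4),"pctl z",np.round(np.nanpercentile(q[:,2],[10,25,50,75,90,98]),4),"mean",q.mean(0).round(4), len(q))
m=(z>.017)&(z<.026); m[:155]=0;m[250:]=0;m[:,:165]=0;m[:,320:]=0
q=w[m][:,:2].astype(np.float32); print("rack",cv2.minAreaRect(q))
```

```text
narrow enc [0.4774 0.0904] 0.0279 pctl z [0.0685 0.0694 0.0705 0.0716 0.0728 0.0741] mean [0.4773 0.0905 0.0705] 529
wide enc [ 0.5148 -0.0071] 0.0371 pctl z [0.0784 0.0793 0.0803 0.0816 0.0828 0.0841] mean [ 0.5147 -0.0071  0.0805] 924
tall enc [ 0.5552 -0.1038] 0.0319 pctl z [0.082  0.0831 0.0842 0.0854 0.0865 0.0879] mean [ 0.5551 -0.1037  0.0842] 694
rack ((0.5158376097679138, -0.008400648832321167), (0.09275097399950027, 0.31606218218803406), 21.720779418945312)
```

View pics/both.png

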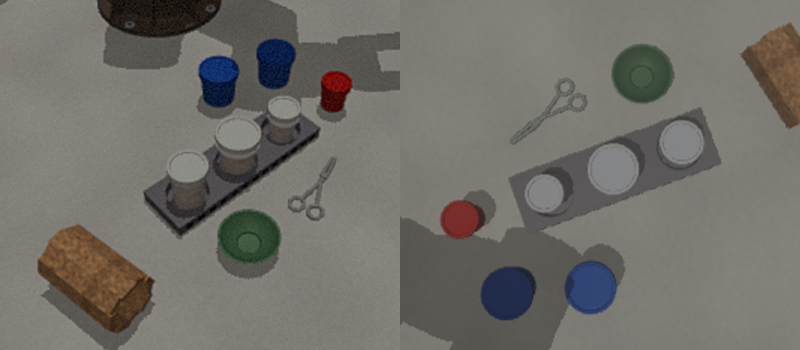

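View pics/crop0.png

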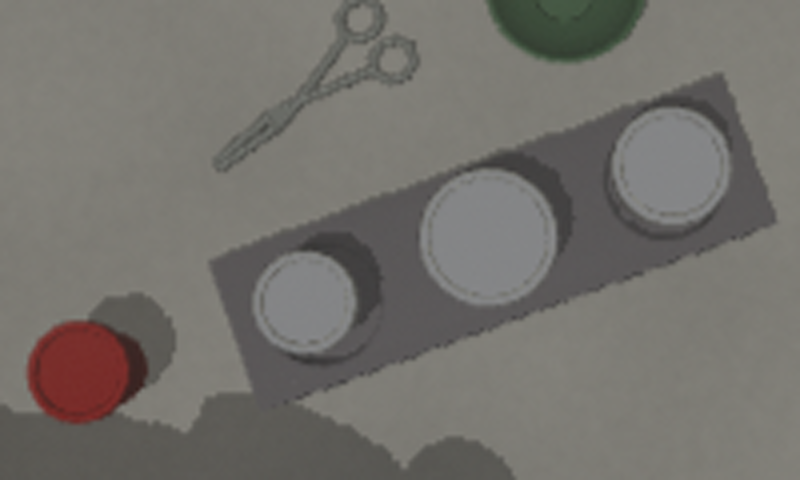

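Candidates in the top image (col,row): the white wide cup is at (243,196), with blue look-alikes at (228,280) and (171,280). The white narrow cup is at (197,215), with a red look-alike at (140,231). The third cup is at (290,182). The crop shows three white-lidded cups in the rack, and lid radii 28, 37 and 32 mm confirm narrow, wide and tall. Both the wide and narrow lids stand about 8 mm proud.

The rack is turned about 21.7°. I'll move above the narrow cup with the jaws shut and aligned to the rack's x axis.

>>> servo_tool --rows '[1.6,-3.25,0,0,0,-0.053,1,1.6,-3.25,0,0,0,-0.053,1,1.6,-3.25,0,0,0,-0.053,1,1.6,-3.25,0,0,0,-0.053,1,1.6,-3.25,0,0,0,-0.053,1,1.6,-3.25,0,0,0,-0.053,1,1.6,-3.25,0,0,0,-0.053,1,1.6,-3.25,0,0,0,-0.053,1]' --grip_force 40

```text
clock: 2.22
tool_pos: [0.3481, 0.3502, 0.2315]
ee_rot: [3.142, -0.0, 0.8]
wrist_force: [0.6, -0.1, 0.6]
grip_width: 0.0
```

>>> servo_tool --rows '[1.6,-3.25,0,0,0,-0.053,1,1.6,-3.25,0,0,0,-0.053,1,1.6,-3.25,0,0,0,-0.053,1,1.6,-3.25,0,0,0,-0.053,1,1.6,-3.25,0,0,0,-0.053,1,1.6,-3.25,0,0,0,-0.053,1,1.6,-3.25,0,0,0,-0.053,1,0,0,0,0,0,0,1]'

```text
clock: 2.88
tool_pos: [0.4623, 0.1197, 0.2316]
ee_rot: [3.14, -0.001, 0.424]
wrist_force: [-0.0, 1.9, 0.3]
grip_width: -0.0002
```

>>> servo_tool --rows '[0.75,-1.46,-1.5,0,0,-0.022,1,0.75,-1.46,-1.5,0,0,-0.022,1,0,0,-3.5,0,0,0,1,0,0,-3.5,0,0,0,1,0,0,-3.0,0,0,0,1,0,0,-1.5,0,0,0,1,0,0,0,0,0,0,1,0,0,0,0,0,0,1]'

```text
clock: 3.55
tool_pos: [0.4744, 0.095, 0.0861]
ee_rot: [-3.141, 0.001, 0.387]
wrist_force: [-0.6, 0.5, -0.5]
grip_width: -0.0004
```

>>> servo_tool --rows '[0.3,-0.45,-0.4,0,0,-0.008,1,0,0,-0.5,0,0,0,1,0,0,-0.4,0,0,0,1,0,0,-0.3,0,0,0,1,0,0,-0.3,0,0,0,1,0,0,-0.3,0,0,0,1,0,0,-0.1,0,0,0,1,0,0,0,0,0,0,1]'

```text
clock: 4.22
tool_pos: [0.4779, 0.0906, 0.0633]
ee_rot: [3.141, -0.001, 0.379]
wrist_force: [-0.1, -0.4, -0.3]
grip_width: -0.0002
```

>>> servo_tool --rows '[0,0,-0.1,0,0,0,1,0,0,-0.1,0,0,0,1,0,0,-0.05,0,0,0,1,0,0,-0.05,0,0,0,1,0,0,0,0,0,0,1,0,0,0,0,0,0,1,0,0,0,0,0,0,1,0,0,0,0,0,0,1]'

```text
clock: 4.88
tool_pos: [0.4781, 0.0907, 0.0616]
ee_rot: [3.141, -0.001, 0.379]
wrist_force: [-7.0, -1.0, 36.1]
grip_width: -0.0
```

The force rose to 36 N at z 0.0616, against an expected home height of 0.062, so the narrow lid is home. The wide lid is next.

>>> servo_tool --rows '[0,0,1.5,0,0,0,1,0,0,2.0,0,0,0,1,0.6,-1.63,0.5,0,0,0,1,1.22,-3.26,0,0,0,0,1,1.22,-3.26,0,0,0,0,1,0.63,-1.63,0,0,0,0,1,0,0,0,0,0,0,1,0,0,0,0,0,0,1]'

```text
clock: 5.55
tool_pos: [0.5145, -0.0081, 0.1002]
ee_rot: [-3.142, -0.0, 0.377]
wrist_force: [-0.8, 0.4, -0.1]
grip_width: 0.0001
```

>>> servo_tool --rows '[0,0,-0.6,0,0,0,1,0,0,-0.6,0,0,0,1,0,0,-0.4,0,0,0,1,0,0,-0.3,0,0,0,1,0,0,-0.3,0,0,0,1,0,0,-0.3,0,0,0,1,0,0,-0.2,0,0,0,1,0,0,0,0,0,0,1]'

```text
clock: 6.22
tool_pos: [0.5139, -0.0067, 0.0728]
ee_rot: [-3.141, 0.001, 0.38]
wrist_force: [-0.5, -0.7, 0.5]
grip_width: 0.0001
```

>>> servo_tool --rows '[0,0,-0.1,0,0,0,1,0,0,-0.1,0,0,0,1,0,0,-0.05,0,0,0,1,0,0,0,0,0,0,1,0,0,0,0,0,0,1,0,0,0,0,0,0,1,0,0,0,0,0,0,1,0,0,0,0,0,0,1]'

```text
clock: 6.88
tool_pos: [0.5143, -0.0069, 0.0718]
ee_rot: [3.142, -0.0, 0.379]
wrist_force: [-7.3, 3.6, 29.0]
grip_width: 0.0002
```

>>> servo_tool --rows '[0,0,1.5,0,0,0,1,0,0,3.5,0,0,0,1,-0.6,1.63,3.5,0,0,0,0.5,-1.2,3.26,1.5,0,0,0,0,-1.2,3.26,0,0,0,0,0,-0.65,1.63,0,0,0,0,0,0,0,0,0,0,0,0,0,0,0,0,0,0,0]'

```text
clock: 7.55
tool_pos: [0.4776, 0.0915, 0.1709]
ee_rot: [3.141, -0.0, 0.381]
wrist_force: [0.0, 0.1, -0.2]
grip_width: 0.0721
```

```bash
cat > m.py <<'E'
from h import *
def lids(p,tag,C=dict(narrow=(.4774,.0904,.0279),wide=(.5148,-.0071,.0371),tall=(.5552,-.1038,.0319))):
    w=cloud(p); z=w[...,2]
    for n,(x,y,r) in C.items():
        m=(np.hypot(w[...,0]-x,w[...,1]-y)<r+.012)&(z>.05)&(z<.1); q=w[m]
        if len(q)<20: print(tag,n,"few");continue
        i=np.hypot(q[:,0]-x,q[:,1]-y)<r-.009
        c,rad=cv2.minEnclosingCircle(q[q[:,2]>np.median(q[:,2])-.008][:,:2].astype(np.float32))
        print(tag,n,"mid z",np.nanmedian(q[i][:,2]).round(4),"c",np.round(c,4),"r",round(rad,4),len(q))
E
python3 - <<'E'
from m import *
for n in("scene","top"):
    p=ctrl.grab_frame(n); lids(p,n); save(p,n+"1.png",(160,100,340,260) if n=="scene" else (120,120,330,280),3)
print(ctrl.get_state()["tool_pos"])
E
```

```text
scene narrow mid z 0.0606 c [0.4773 0.0903] r 0.0295 330
scene wide mid z 0.0708 c [ 0.515  -0.0089] r 0.0379 667
scene tall mid z 0.0828 c [ 0.556  -0.1047] r 0.0322 664
top narrow mid z 0.0608 c [0.478  0.0741] r 0.0219 90
top wide mid z 0.0716 c [ 0.5147 -0.0073] r 0.0368 900
top tall mid z 0.0835 c [ 0.5551 -0.1037] r 0.0319 695
[0.47809879 0.09032908 0.1706641 ]
```

View pics/scene1.png

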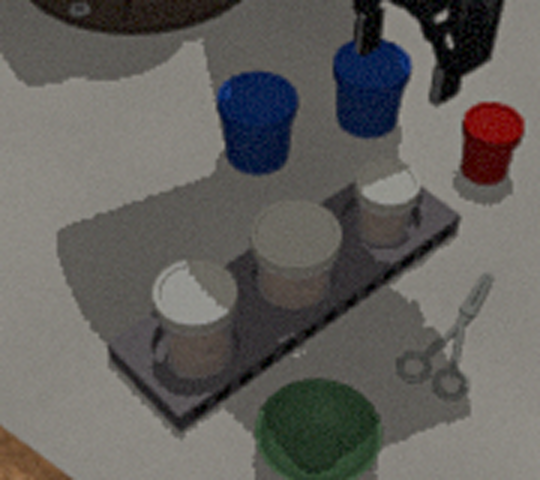

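The picture shows both lids seated and level, narrow at crop (388,185) and wide at (296,235), with the cups upright in their slots. The depth readings also say home. I'll go down over the narrow cup with the jaws open.

>>> servo_tool --rows '[0,0,-1.5,0,0,0,0,0,0,-3.5,0,0,0,0,0,0,-3.5,0,0,0,0,0,0,-2.7,0,0,0,0,0,0,-1.5,0,0,0,0,0,0,-1.0,0,0,0,0,0,0,0,0,0,0,0,0,0,0,0,0,0,0]'

```text
clock: 8.32
tool_pos: [0.4781, 0.0901, 0.0337]
ee_rot: [-3.141, 0.001, 0.378]
wrist_force: [0.5, -0.3, -0.4]
grip_width: 0.0854
```

>>> servo_tool --rows '[0,0,0,0,0,0,0.2,0,0,0,0,0,0,0.3,0,0,0,0,0,0,0.4,0,0,0,0,0,0,0.5,0,0,0,0,0,0,0.6,0,0,0,0,0,0,0.6,0,0,0,0,0,0,0.6,0,0,0,0,0,0,0.6]' --grip_force 25

```text
clock: 8.98
tool_pos: [0.4787, 0.0906, 0.0349]
ee_rot: [3.141, -0.002, 0.379]
wrist_force: [0.2, -0.9, 8.9]
grip_width: 0.055
```

>>> servo_tool --rows '[0,0,0.3,0,0,0,0.6,0,0,0.7,0,0,0,0.6,0,0,1.5,0,0,0,0.6,0,0,2.0,0,0,0,0.6,0,0,2.0,0,0,0,0.6,0,0,2.0,0,0,0,0.6,0,0,1.5,0,0,0,0.6,0,0,0,0,0,0,0.6]'

```text
clock: 9.65
tool_pos: [0.4795, 0.0908, 0.1372]
ee_rot: [3.14, -0.005, 0.379]
wrist_force: [1.2, 0.3, 0.2]
grip_width: 0.0551
```

Run:
```python
from m import *
p=ctrl.grab_frame("scene"); lids(p,"s"); save(p,"scene2.png",(160,60,340,260),3)
p=ctrl.grab_frame("top"); lids(p,"t")
print(ctrl.get_state()["tool_pos"],ctrl.get_state()["grip_width"])
```

```text
s narrow few
s wide mid z 0.0708 c [ 0.5155 -0.0087] r 0.0374 667
s tall mid z 0.0828 c [ 0.5553 -0.1054] r 0.0325 664
t narrow few
t wide mid z 0.0715 c [ 0.5148 -0.0074] r 0.0368 904
t tall mid z 0.0836 c [ 0.5552 -0.1039] r 0.032 693
[0.47823577 0.090614   0.13466589] 0.05518480329809298
```

View pics/scene2.png

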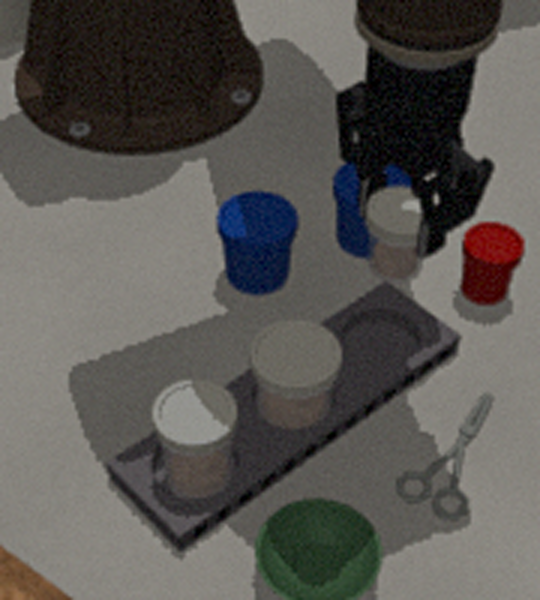

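The narrow cup is held upright at crop (395,230) with its lid on. I'll carry it over the wide cup.

>>> servo_tool --rows '[0.3,-0.8,0,0,0,0,0.6,0.7,-1.9,0,0,0,0,0.6,0.85,-2.2,0,0,0,0,0.6,0.85,-2.2,0,0,0,0,0.6,0.66,-1.9,0,0,0,0,0.6,0.3,-0.8,0,0,0,0,0.6,0,0,0,0,0,0,0.6,0,0,0,0,0,0,0.6]'

```text
clock: 10.42
tool_pos: [0.5139, -0.0077, 0.1331]
ee_rot: [-3.141, 0.001, 0.378]
wrist_force: [0.1, 0.2, -0.0]
grip_width: 0.0552
```

>>> servo_tool --rows '[0,0,-0.5,0,0,0,0.6,0,0,-0.6,0,0,0,0.6,0,0,-0.6,0,0,0,0.6,0,0,-0.4,0,0,0,0.6,0,0,-0.3,0,0,0,0.6,0,0,0,0,0,0,0.6,0,0,0,0,0,0,0.6,0,0,0,0,0,0,0.6]'

```text
clock: 11.08
tool_pos: [0.5146, -0.0074, 0.1099]
ee_rot: [3.141, -0.0, 0.379]
wrist_force: [0.2, -0.7, -1.3]
grip_width: 0.0549
```

Run:
```python
from h import *
s=ctrl.get_state(); print(s["tool_pos"],s["ee_rot"],s["wrist_force"],s["grip_width"])
p=ctrl.grab_frame("scene"); save(p,"scene3.png",(190,100,310,250),4)
```

```text
[ 0.51461376 -0.00739694  0.10991562] [ 3.14149363e+00 -1.89928004e-04  3.79130847e-01] [ 0.17437398 -0.67750494 -1.33615374] 0.05485031793410935
```

View pics/scene3.png

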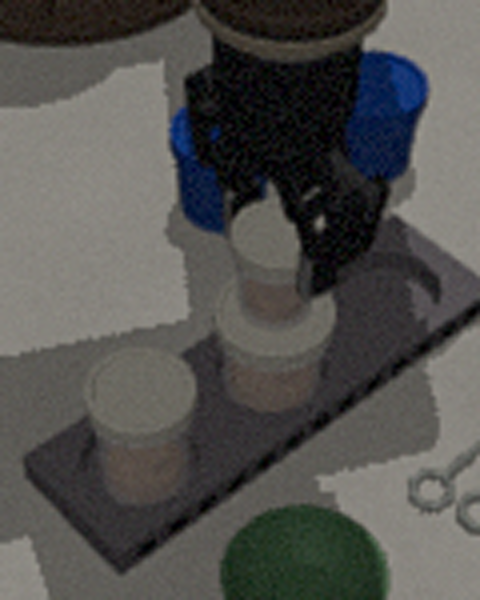

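The narrow cup hangs centred just above the wide lid, at crop (270,310). I'll lower it slowly until it touches.

>>> servo_tool --rows '[0,0,-0.15,0,0,0,0.6,0,0,-0.15,0,0,0,0.6,0,0,-0.15,0,0,0,0.6,0,0,-0.1,0,0,0,0.6,0,0,-0.05,0,0,0,0.6,0,0,0,0,0,0,0.6,0,0,0,0,0,0,0.6,0,0,0,0,0,0,0.6]'

```text
clock: 11.8
tool_pos: [0.5145, -0.0075, 0.1038]
ee_rot: [3.142, -0.0, 0.379]
wrist_force: [0.8, -0.6, -1.0]
grip_width: 0.0545
```

>>> servo_tool --rows '[0,0,-0.05,0,0,0,0.6,0,0,-0.05,0,0,0,0.6,0,0,0,0,0,0,0.6,0,0,0,0,0,0,0.6,0,0,0,0,0,0,0.6,0,0,0,0,0,0,0.6,0,0,0,0,0,0,0.6,0,0,0,0,0,0,0.6]'

```text
clock: 12.47
tool_pos: [0.5146, -0.0075, 0.103]
ee_rot: [3.141, -0.0, 0.379]
wrist_force: [-0.5, -1.4, 6.5]
grip_width: 0.0551
```

Contact shows as 6.5 N, so I'll release and rise straight up.

>>> servo_tool --rows '[0,0,0,0,0,0,0.3,0,0,0,0,0,0,0.2,0,0,0,0,0,0,0.1,0,0,0,0,0,0,0,0,0,0,0,0,0,0,0,0,0,0,0,0,0,0,0,0,0,0,0,0,0,0,0,0,0,0,0]'

```text
clock: 13.13
tool_pos: [0.5145, -0.0074, 0.1028]
ee_rot: [-3.142, 0.0, 0.379]
wrist_force: [0.1, -0.5, -0.3]
grip_width: 0.0858
```

>>> servo_tool --rows '[0,0,0.5,0,0,0,0,0,0,1.5,0,0,0,0,0,0,2.5,0,0,0,0,0,0,3.0,0,0,0,0,0,0,3.0,0,0,0,0,0,0,2.0,0,0,0,0,-1.0,3.0,1.0,0,0,0,0,-1.0,3.0,0,0,0,0,0]'

```text
clock: 13.8
tool_pos: [0.4959, 0.0523, 0.2408]
ee_rot: [3.14, -0.004, 0.376]
wrist_force: [0.8, 1.5, -0.3]
grip_width: 0.0857
```

>>> servo_tool --rows '[-1.0,3.5,0,0,0,0,0,-1.0,3.5,0,0,0,0,0,-1.0,3.5,0,0,0,0,0,-1.0,3.5,0,0,0,0,0,-0.5,2.0,0,0,0,0,0,0,0,0,0,0,0,0,0,0,0,0,0,0,0,0,0,0,0,0,0,0]'

```text
clock: 14.47
tool_pos: [0.4495, 0.2122, 0.238]
ee_rot: [3.141, 0.0, 0.38]
wrist_force: [-0.2, -0.4, -0.2]
grip_width: 0.0856
```

Run:
```python
from m import *
s=ctrl.get_state(); print(s["clock"],s["tool_pos"],s["wrist_force"],s["grip_width"])
for n in("scene","top"):
    p=ctrl.grab_frame(n); save(p,n+"4.png",(190,110,310,250),4); lids(p,n); w=cloud(p)
    m=(np.hypot(w[...,0]-.5148,w[...,1]+.0073)<.06)&(w[...,2]>.115)&(w[...,2]<.15); q=w[m]
    c,r=cv2.minEnclosingCircle(q[:,:2].astype(np.float32)); A=np.c_[q[:,:2]-c,np.ones(len(q))]
    print(n,"narrow lid c",c,r,"fit",np.linalg.lstsq(A,q[:,2],rcond=None)[0].round(4),len(q))
    for k in("dish","hemostat","cork_tube"):
        for o in ctrl.silhouettes(k,p)[:1]: print(k,round(o["score"],2),o["bbox"])
```

```text
14.4667 [0.44946348 0.21223233 0.2379733 ] [-0.16444419 -0.43988649 -0.20057002] 0.08560746516550766
scene narrow few
scene wide mid z 0.0774 c [ 0.5154 -0.0082] r 0.0375 517
scene tall mid z 0.0827 c [ 0.5556 -0.1058] r 0.0326 664
scene narrow lid c (0.5143468976020813, -0.008324362337589264) 0.028886202722787857 fit [-0.0803  0.0334  0.1286] 420
dish 0.63 [243.9, 224.1, 288.7, 259.9]
hemostat 0.57 [292.7, 190.7, 325.7, 233.5]
cork_tube 0.69 [124.2, 235.6, 205.6, 309.9]
top narrow few
top wide mid z 0.0716 c [ 0.5146 -0.0073] r 0.0368 296
top tall mid z 0.0837 c [ 0.5552 -0.1039] r 0.032 696
top narrow lid c (0.5139684081077576, -0.006860528606921434) 0.027763571590185165 fit [0.0022 0.0081 0.1302] 604
dish 0.67 [242.1, 114.7, 282.6, 155.7]
hemostat 0.92 [173.2, 138.5, 222.6, 183.2]
cork_tube 0.71 [325.7, 103.7, 390.9, 173.2]
```

View pics/scene4.png

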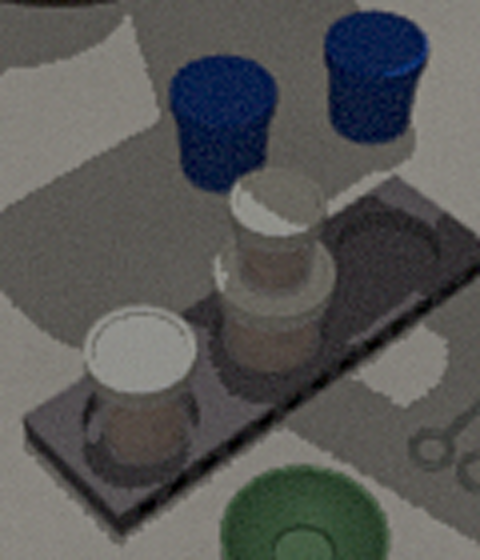

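The narrow cup stands upright at crop (278,215), within 1 mm of centre on the wide lid. Its lid top is at 0.130 m, as expected with all lids home, and the gripper is clear.

```bash
python3 -c "
from bench import ctrl; print(ctrl.job_done())"
```

```text
the job is handed in; nothing more can be done
None
```

I pressed both proud lids home in their slots. The narrow lid stopped hard at 36 N with the fingertip at z 61.6 mm, and the wide lid at 29 N and z 71.8 mm. I then lifted the narrow cup by its lid skirt, lowered it onto the wide lid until it touched (6.5 N), let go and backed off. The job went in at about 14.5 s; it reports no verdict.

**Last checks (top camera):**
- **Stack:** the narrow cup is about 1 mm off the wide lid's centre and tilted less than 0.01 rad. Its lid top is at 130 mm, as expected with both lids home.
- **Other things:** the wide and tall cups have not moved. The dish, clamp and cork tube are in the same places to within the detector's scatter of a few pixels.

**One disagreement:** in the scene camera's oblique view, the plane fit to the narrow lid was sloped (about 0.08), and the wide lid's middle read 77 mm. I put this down to that view mixing in side surfaces. The top camera and the picture both show level, seated lids.

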